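# Shift the sim-racing gear lever into fourth

## Robot

A 6-joint arm with a two-finger parallel gripper is mounted at the origin on the work surface. World frame = base frame: x ahead of the robot, y to its left, z up, the work surface at z = 0. Lengths are in m, angles in degrees, forces in N, time in s.
With the tool pointing down it reaches from about 0.25 to 0.725 m from the base axis. Payload 9.7 kg.
Tool frame: the origin (TCP) lies at the very end of the fingers, on their centre line; the grasp point (between the pads) lies 19 mm behind it; z points along the fingers, y is the line along which they close (so a half turn about z gives the same grasp; the last joint's range is limited). The gripper opens to 85 mm and grips with 20 to 120 N. Pads are 22 mm wide; open, the fingers measure 114 mm over their backs; the gripper's body (76 mm by 85 mm) begins 54 mm behind the grasp point. The pads swing forward as they close: fully open they stand 13 mm farther back than shut.
Start: joints at [66.75, 4.979, 10.078, 95.1, 0, 90], TCP at [0.217, 0.505, 0.231] pointing down, gripper open.
Joint ranges: [-179.16, 179.16], [-48.56, 103.87], [-65.8, 70.77], [-126.05, 130.52], [-82.76, 87.17], [-180, 180]. Speed limits (degrees/s): [127.2, 127.2, 147.25, 180, 180, 180].

## Interface

Orientations are given as [roll, pitch, yaw] about the fixed x, y, z axes, in that order (R = Rz(yaw) Ry(pitch) Rx(roll)).
In Python, from workcell import bot, viewer, finder gives the robot as it stands. The module is installed in compiled form; this text tells all that it offers.
- The arm moves only by the shell command python3 -m inch 'ROWS' [FORCE]. ROWS is JSON, a list that holds one entry, the list of rows, each a list of 7 numbers: the opening in per cent of the stroke, from 0 (shut) to 100 (fully open), then the shift along the tool's x, y, z in mm, then the turn, a rotation vector about the tool's x, y, z in degrees. In form: [[[grip, tx, ty, tz, ax, ay, az], ...]]. A call has 1 to 8 rows; each row shifts and turns the commanded pose from where the row before left it, along the tool's axes as they then stand; what a row does not reach is not made up. A row lasts 1/8 s, in which the tool goes at most 62.5 mm and 10.7 degrees, less where a joint would pass 70% of its speed; a pose out of reach is approached as far as the arm can. A call with a gripper value outside its range is refused whole. The fingers move at their own pace and stop on an object; FORCE is the grip in N (left out, the last holds). Time passes only in rows, so rows that do not move let the fingers close. It gives the time, the measured TCP pose, the force, the opening and the grip force at its end, in the units of the state.
- bot.get_obs(): the state, without advancing time (a new reading comes with each control period).
- viewer.camera(name): name is "scene" or "top"; returns a dict with "pixels" (480x640x3 uint8, red, green, blue), "vfov" (degrees; the focal length in pixels is half the picture's height over the tangent of half this angle, whatever the lens; pixels are square), "cx", "cy" (the principal point, pixels), "k1" (the pictures are not rectified: a ray, as slopes to the right and down, at radius r is drawn at 1 + k1 r^2 times it, then the intrinsics apply), "R" (3x3) and "t" (3): a world point X has camera coordinates R X + t. Camera axes: x right, y down, z forward; pixel columns grow to the right and rows downward; lengths in m; the calibration is good to about 2 mm. A picture is of the moment at which its call begins. There is no depth.
- bot.job_done(): hands the job in; it is judged then, once.
Trained networks look in the newest picture that a camera, given by its name, has taken for a name from the list of things; names that differ only in an ending like _2 or _b are one class to them, and where a whole thing is asked for, a point or a joint stands for the part that bears it (a point fixed in the world has none). Each returns a list of dicts, best first, with "conf" (0 to 1); they miss things now and then, are a little off and sometimes report something else, mostly with a low value. They report only what shows in the picture. A call takes as long as a camera call.
- finder.outline_of(camera, thing): "pixels" (480x640 bool, what is visible of it) and "extent" ([centre column, centre row, width, height] in pixels, round what is visible of it).
- finder.mark_of(camera, thing): "position" ([column, row] in pixels: a listed point, or the origin of a listed thing).
The state is a dict: "time": time; "q": joint angles; "qd": joint speeds; "joint_efforts": joint torques, N m; "ee_pos": TCP position; "tcp_rot": TCP orientation; "wrist_force": force on the tool from outside, world axes, zero at the start; "torque": the same for the moment, N m; "opening": finger opening in m; "grasp_force": force on a finger pad.
Only numpy, scipy, OpenCV 4.12 (cv2) and the standard library are available. Lean on these libraries where they do the work, as an engineer would, in place of code of your own. Each camera call takes 0.05 s, during which the arm holds its last target. There are 200 camera calls.

## Task

Check the gear shifter on the repair bench: its lever has been left somewhere in the first-second track; push it with the fingers through the open H-gate into fourth gear (the middle track, at the end towards the robot), fully home, and take the hand away. Only push the lever, never grip it or force it hard, and leave all the loose things on the bench where they are.

Things in the scene. Friction and masses are not known exactly. Their poses are not given: they have to be found in the camera images.
- shifter: six-speed H-pattern shifter (driving-game control), fixed: black housing 150 (x) x 120 (y) mm on two aluminium bars 200 mm long in y, steel gate plate on top, 125 mm above the bench. Origin on the bench under the gate's centre; x points away from the driver (turned up to 26 degrees from the robot's straight ahead), y to the driver's left, z up. The robot is on the driver's side
- gate_centre (a point): middle of the gate plate's upper face, axes as the shifter. A cross channel (neutral) runs along y through it, crossed by three tracks along x at y = +18, 0, -18 mm that end at x = +24 and -24 mm. All are 12 mm wide, rib corners rounded 3 mm. Usual pattern: first, third, fifth at the +x (far) ends from left (+y) to right; second, fourth, sixth at the -x (robot's) ends
- fourth (a point): where the rod's axis meets the upper face of the gate when fourth gear is home: the middle track's end on the robot's side, 20 mm from gate_centre along -x
- lever: shift lever: straight rod pivoted 40 mm above the bench under the gate's centre, 8 mm thick up to 40 mm above the gate, 12 mm from there to the knob. Origin at the pivot, z along the rod; knob centre 205 mm from the pivot. No springs or detents: friction holds it where it is left; moving it takes about 3 N at the knob. It moves only along the gate's channels and stops at their walls
- knob (a point): centre of the red knob on the lever, 48 mm across, from 30 mm below to 29 mm above this point; 245 mm above the bench when the lever is upright. In the shifter's frame it is at x = 205 sin(fore_aft), y = -205 sin(sideways) cos(fore_aft), z = 40 + 205 cos(sideways) cos(fore_aft) mm
- fore_aft (a joint): lever angle about the shifter's y axis, rad: 0 in the neutral channel, positive = knob leaning to +x (first, third, fifth; stop at about +0.23), negative = to -x, the robot's side (second, fourth, sixth; stop at about -0.23)
- sideways (a joint): lever angle about the shifter's x axis, rad: 0 in the middle (third-fourth) track, about -0.216 in the left (first-second), about +0.216 in the right (fifth-sixth) track; free play about 0.02 to 0.03 either way in a track
- flank_far: the far flank of lever knob and shaft, the part of their surface that looks +x in the shifter's frame; origin in the knob's centre; used to tell a push (one flank touched) from a grip (two opposite flanks)
- flank_near: the near flank of lever knob and shaft, the part of their surface that looks -x in the shifter's frame; origin in the knob's centre; used to tell a push (one flank touched) from a grip (two opposite flanks)
- flank_left: the left flank of lever knob and shaft, the part of their surface that looks +y in the shifter's frame; origin in the knob's centre; used to tell a push (one flank touched) from a grip (two opposite flanks)
- flank_right: the right flank of lever knob and shaft, the part of their surface that looks -y in the shifter's frame; origin in the knob's centre; used to tell a push (one flank touched) from a grip (two opposite flanks)
- spare_knob: loose spare gear knob of dark wood, 48 mm across, 55 mm tall, standing on the bench to the right of the shifter; origin at its underside
- screwdriver: loose yellow-handled screwdriver, 200 mm long, lying to the left of the shifter; origin at the underside of its middle
- ssd: loose dark flat drive with a white label, 100 x 70 x 7 mm, lying left of the robot; origin at its underside
- memory: loose blue memory stick, 133 x 31 x 9 mm, lying flat on the left; origin at its underside
- cleaner: loose yellow can with a pale lid, 58 mm across, 160 mm tall, standing on the right; origin at its underside
- cooler: loose square processor cooler with fan, 92 x 92 x 65 mm, on the right; origin at its underside
- mouse: loose black computer mouse, 105 x 60 x 34 mm, at the far left; origin at its underside

How it is judged (in metres and radians):
At the end, for the whole second after the job is handed in: The lever rests in the middle track (sideways within 0.06 rad of 0) and fully at its end on the robot's side (fore_aft below -0.195 rad; the stop is at about -0.23), and all seven loose things are within 20 mm of where they began (value of joint fore_aft below -0.195 rad and value of joint sideways between -0.06 and 0.06 rad and velocity of joint fore_aft between -0.05 and 0.05 rad/s and distance of each of spare_knob, screwdriver, ssd, memory, cleaner, cooler, mouse from where it was at the start of the episode below 0.02 m); the robot touches nothing.
It fails at once if the lever is gripped: two opposite flanks of its knob or shaft pressed by the fingers at once (over 1.5 N each) (contact force between each of flank_left, flank_right and the fingers above 1.5 N or contact force between each of flank_near, flank_far and the fingers above 1.5 N).
It fails at once if the lever is forced: pressed with more than 40 N by fingers or arm (contact force between lever and the fingers above 40 N or contact force between lever and the arm above 40 N).
It fails at once if a loose thing on the bench is moved by more than 20 mm, or lifted (distance of any of spare_knob, screwdriver, ssd, memory, cleaner, cooler, mouse from where it was at the start of the episode above 0.02 m).
It also fails if it takes over 53 s, if anything falls off the work surface, if the arm or the gripper's body presses on something with over 40 N, if the wrist force passes 120 N, or if a joint passes its speed limit or range.

## Working session

There is one attempt and no reset: what is moved stays moved. The work goes in short steps, Python scripts to look and compute and a shell command to move; the robot and the scene stay as the last step left them, time stands still between calls to the robot, and variables do not carry over. Pictures are saved under pics/ and viewed, at most 10 in all, crops included, and the job is handed in when it is done.

```bash
mkdir -p pics; cat > h.py <<'E'
import numpy as np, cv2
from workcell import bot, viewer, finder
def und(c,p):
    f=240/np.tan(np.radians(c["vfov"]/2)); K=np.array([[f,0,c["cx"]],[0,f,c["cy"]],[0,0,1.]])
    return cv2.undistortPoints(np.array([[p]],float),K,np.array([c["k1"],0,0,0.]))[0,0]
def ray(c,p):
    u=und(c,p); R=np.array(c["R"]); t=np.array(c["t"]); d=R.T@np.array([*u,1]); return -R.T@t, d/np.linalg.norm(d)
def tri(cs,ps):
    A=np.zeros((3,3)); b=np.zeros(3)
    for c,p in zip(cs,ps):
        o,d=ray(c,p); M=np.eye(3)-np.outer(d,d); A+=M; b+=M@o
    X=np.linalg.solve(A,b); return X
def plane(c,p,z):
    o,d=ray(c,p); return o+d*(z-o[2])/d[2]
def proj(c,X):
    f=240/np.tan(np.radians(c["vfov"]/2)); K=np.array([[f,0,c["cx"]],[0,f,c["cy"]],[0,0,1.]])
    R=np.array(c["R"]);t=np.array(c["t"])
    return cv2.projectPoints(np.array(X,float).reshape(-1,3),cv2.Rodrigues(R)[0],t,K,np.array([c["k1"],0,0,0.]))[0].reshape(-1,2)
E
python3 - <<'E'
from h import *
np.set_printoptions(precision=4,suppress=True)
C={n:viewer.camera(n) for n in("scene","top")}
for n in C:
    cv2.imwrite(f"pics/{n}0.png",C[n]["pixels"][...,::-1]); print(n,C[n]["vfov"],-np.array(C[n]["R"]).T@C[n]["t"])
for th in("knob","gate_centre","fourth","shifter","lever"):
    P={}
    for n in C:
        r=finder.mark_of(n,th); print(th,n,[(np.round(x["position"],1),round(x["conf"],2)) for x in r[:2]])
        if r:P[n]=r[0]["position"]
    if len(P)==2:
        X=tri([C[n] for n in P],list(P.values())); print("  ",X,[proj(C[n],X)[0]-P[n] for n in P])
print(bot.get_obs())
E
```

```text
scene 56.100446242112234 [ 0.9881 -0.3491  0.8993]
top 43.01889797165266 [0.3539 0.0093 1.4629]
knob scene [(array([323.6, 225.6]), 0.78)]
knob top [(array([327.3, 229.1]), 0.73), (array([410.8, 249.1]), 0.43)]
   [ 0.5539 -0.001   0.2456] [array([ 1.7233, -0.2738]), array([1.4018, 0.8531])]
gate_centre scene [(array([315.7, 274.9]), 0.71)]
gate_centre top [(array([349.7, 229.8]), 0.71)]
   [ 0.5715 -0.0461  0.14  ] [array([-1.1583,  0.1712]), array([-0.9308, -0.5465])]
fourth scene [(array([307.9, 272.3]), 0.75)]
fourth top [(array([348.3, 240.8]), 0.76)]
   [ 0.5481 -0.0453  0.1231] [array([ 0.2017, -0.0312]), array([0.1665, 0.0942])]
shifter scene [(array([319.4, 313.5]), 0.77)]
shifter top [(array([345. , 239.5]), 0.57)]
   [ 0.5733 -0.0416 -0.0208] [array([-0.5249,  0.0806]), array([-0.431 , -0.2503])]
lever scene []
lever top [(array([349.8, 237.7]), 0.96)]
{'time': 0.6, 'q': array([66.7483,  4.9794, 10.0778, 95.1002, -0.002 , 89.9993]), 'qd': array([-0.0406,  0.0148, -0.042 ,  0.0246,  0.0585,  0.0544]), 'joint_efforts': array([  0.0018, -51.9823,  46.469 ,   0.0012,   0.0001,   0.    ]), 'ee_pos': array([0.2171, 0.5053, 0.2313]), 'tcp_rot': array([-179.9982,    0.002 ,  156.7491]), 'wrist_force': array([-0.587 , -0.0452, -0.8068]), 'torque': array([ 0.0011, -0.0328,  0.013 ]), 'grasp_force': 0.0, 'opening': 0.08542219827823239}
```

View pics/scene0.png

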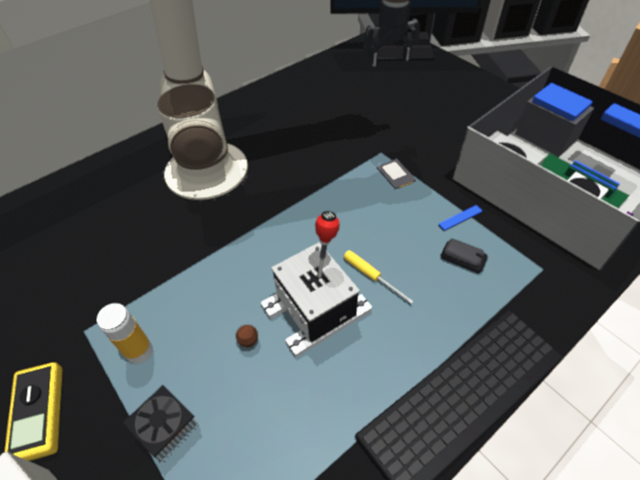

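View pics/top0.png

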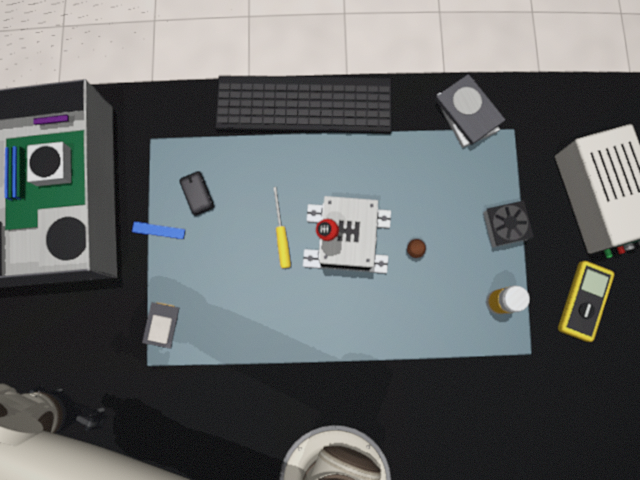

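The lever knob is at top (327,229), scene (324,226), on the left side of the H (H centre at about top (349,231)). The shifter is turned only a little. The loose things are well away; the screwdriver is nearest, at (283,240). Next I'll rectify the gate plane to measure it.

```bash
python3 - <<'E'
from h import *
np.set_printoptions(precision=4,suppress=True)
ims=[]
s=2000 # px/m
for n in("top","scene"):
    c=viewer.camera(n)
    # rectified z=.125 plane: rows = -x, cols = -y ; centre (.5715,-.045), 0.2x0.2
    g=np.arange(400)/s
    X=.6715-g[:,None]+0*g[None]; Y=.055-g[None]+0*g[:,None]
    p=proj(c,np.stack([X,Y,0*X+.125],-1)).astype(np.float32).reshape(400,400,2)
    im=cv2.remap(c["pixels"],p[...,0],p[...,1],cv2.INTER_CUBIC); ims.append(im)
    hsv=cv2.cvtColor(im,cv2.COLOR_RGB2HSV)
    m=((hsv[...,1]<40)&(hsv[...,2]>110)).astype(np.uint8)
    m=cv2.morphologyEx(m,cv2.MORPH_CLOSE,np.ones((25,25)))
    m=cv2.morphologyEx(m,cv2.MORPH_OPEN,np.ones((61,61)))
    k=max(cv2.findContours(m,0,1)[0],key=cv2.contourArea); r=cv2.minAreaRect(k); print(n,r, "centre",.6715-r[0][1]/s,.055-r[0][0]/s,"size",np.array(r[1])/s)
cv2.imwrite("pics/rect.png",np.hstack(ims)[...,::-1])
E
```

```text
top ((199.5, 199.5), (399.0, 399.0), 90.0) centre 0.57175 -0.044750000000000005 size [0.1995 0.1995]
scene ((239.9921875, 208.26144409179688), (325.4181213378906, 310.7179260253906), 5.250272274017334) centre 0.5673692779541015 -0.06499609375000001 size [0.1627 0.1554]
```

View pics/rect.png

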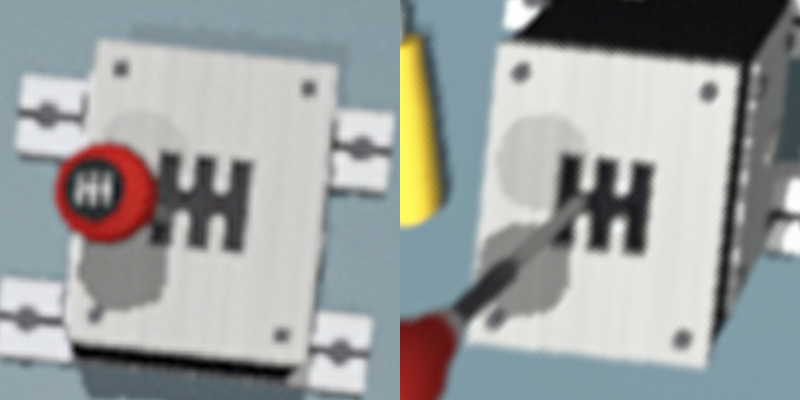

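The gate centre, from the four corner screws, is about world (0.570,-0.0456), with yaw about -6.2°. The knob is at about (-0.02,+0.043) in the shifter frame, so the lever is part-way towards second. I'll shut the fingers and turn the tool so that its x is shifter +y and its y is shifter +x.

```bash
cat >> h.py <<'E'
G=np.array([.570,-.0456]); yw=np.radians(-6.2)
ex=np.array([np.cos(yw),np.sin(yw)]); ey=np.array([-np.sin(yw),np.cos(yw)])
def sh(p): d=np.array(p[:2])-G; return np.round(np.array([d@ex,d@ey,p[2]])*1000,1)
def knob(save=None):
    cs,ps=[],[]
    for n in("top","scene"):
        c=viewer.camera(n); im=c["pixels"]; h=cv2.cvtColor(im,cv2.COLOR_RGB2HSV)
        m=(((h[...,0]<8)|(h[...,0]>172))&(h[...,1]>150)&(h[...,2]>70)).astype(np.uint8)
        k=max(cv2.findContours(m,0,1)[0],key=cv2.contourArea); k=cv2.convexHull(k); M=cv2.moments(k)
        cs.append(c); ps.append((M['m10']/M['m00'],M['m01']/M['m00']))
        if save: cv2.imwrite(f"pics/{save}_{n}.png",cv2.resize(im[150:310,230:430],None,fx=3,fy=3)[...,::-1])
    X=tri(cs,ps); r=[np.round(proj(c,X)[0]-p,1) for c,p in zip(cs,ps)]
    K=sh(X); print("knob sh mm",K,"fore_aft",round(np.arcsin(K[0]/205),3),"side",round(-np.arcsin(K[1]/205),3),"res",r)
def tcp():
    o=bot.get_obs(); print("t",o["time"],"tcp sh",sh(o["ee_pos"]),"rot",np.round(o["tcp_rot"],1),"F sh",np.round([o["wrist_force"][:2]@ex,o["wrist_force"][:2]@ey],1),"grip",round(o["opening"],3))
E
python3 -m inch '[[[0,0,0,0,0,0,10.4],[0,0,0,0,0,0,10.4],[0,0,0,0,0,0,10.4],[0,0,0,0,0,0,10.4],[0,0,0,0,0,0,10.4],[0,0,0,0,0,0,10.4],[0,0,0,0,0,0,10.5],[0,0,0,0,0,0,0]]]' 20
python3 -c "
from h import *
knob(); tcp()"
```

```text
time: 1.7
ee_pos: [0.2171, 0.5053, 0.2313]
tcp_rot: [180.0, -0.0, 83.9]
wrist_force: [-0.0, 0.5, 0.7]
opening: -0.0002
grasp_force: 0.0
knob sh mm [-19.5  45.4 239.4] fore_aft -0.095 side -0.223 res [array([0.4, 0.3]), array([ 0.6, -0.1])]
t 1.8 tcp sh [-410.3  509.6  231.3] rot [-180.    -0.    84.1] F sh [0.2 0.2] grip 0.0
```

```bash
python3 -m inch '[[[0,-43,29,0.6,0,0,0],[0,-43,29,0.6,0,0,0],[0,-43,29,0.6,0,0,0],[0,-43,29,0.6,0,0,0],[0,-43,29,0.6,0,0,0],[0,-43,29,0.6,0,0,0],[0,-43,29,0.6,0,0,0],[0,0,0,0,0,0,0]]]' >/dev/null
python3 -c "
from h import *
tcp()"
```

```text
t 2.8 tcp sh [-205.7  206.3  227.2] rot [180.    0.   83.8] F sh [-0.4  0.8] grip -0.0
```

```bash
python3 -m inch '[[[0,-32,23,0.4,0,0,0],[0,-32,23,0.4,0,0,0],[0,-32,23,0.4,0,0,0],[0,-32,23,0.4,0,0,0],[0,-33,23,0,0,0,0],[0,0,0,0,0,0,0]]]' >/dev/null
python3 -c "
from h import *
knob('a'); tcp()"
```

```text
knob sh mm [  63.3 -236.5  601.6] fore_aft 0.314 side nan res [array([-99.6, -99.6]), array([-194.7,  -61. ])]
t 3.65 tcp sh [-92.1  48.4 225.3] rot [-180.    -0.    83.9] F sh [-0.1  0.1] grip 0.0h.py:31: RuntimeWarning: invalid value encountered in arcsin
  K=sh(X); print("knob sh mm",K,"fore_aft",round(np.arcsin(K[0]/205),3),"side",round(-np.arcsin(K[1]/205),3),"res",r)
```

View pics/a_scene.png

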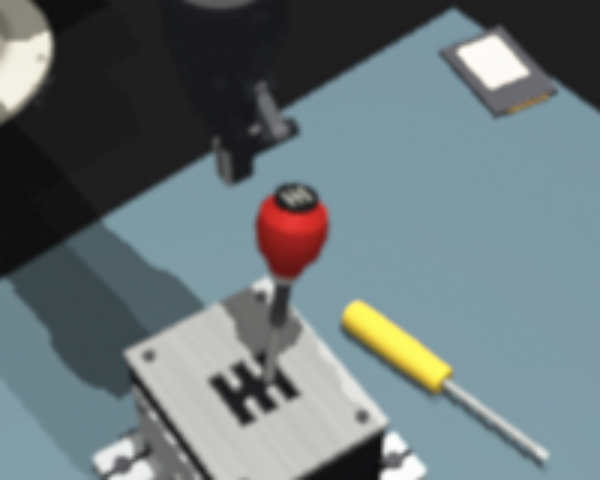

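The scene crop shows the shut fingers behind the knob, at about (230,160) against (292,230) in the crop. The arm blocks the top view, so I'll solve for the two angles from the scene view alone. Now I'll push +x gently.

```bash
cat >> h.py <<'E'
from scipy.optimize import least_squares
def knob1(save=None):
    c=viewer.camera("scene"); im=c["pixels"]; h=cv2.cvtColor(im,cv2.COLOR_RGB2HSV)
    m=(((h[...,0]<8)|(h[...,0]>172))&(h[...,1]>150)&(h[...,2]>70)).astype(np.uint8); m[:150]=0; m[310:]=0; m[:,:230]=0; m[:,430:]=0
    k=cv2.convexHull(max(cv2.findContours(m,0,1)[0],key=cv2.contourArea)); M=cv2.moments(k); p=np.array([M['m10'],M['m01']])/M['m00']
    def pt(a): x=.205*np.sin(a[0]); y=-.205*np.sin(a[1])*np.cos(a[0]); return np.array([*(G+x*ex+y*ey),.04+.205*np.cos(a[0])*np.cos(a[1])])
    a=least_squares(lambda a:proj(c,pt(a))[0]-p,[0,0]).x
    print("fore_aft %.3f side %.3f"%tuple(a),"knob",sh(pt(a)),"area",M['m00'])
    if save: cv2.imwrite(f"pics/{save}.png",cv2.resize(im[150:310,230:430],None,fx=3,fy=3)[...,::-1])
E
python3 -c "
from h import *
knob1()"
python3 -m inch '[[[0,-2,15,0,0,0,0],[0,-2,14,0,0,0,0],[0,0,3,0,0,0,0],[0,0,3,0,0,0,0],[0,0,3,0,0,0,0],[0,0,3,0,0,0,0],[0,0,3,0,0,0,0],[0,0,0,0,0,0,0]]]' | grep force
python3 -c "
from h import *
knob1(); tcp()"
```

```text
fore_aft -0.096 side -0.219 knob [-19.6  44.4 239.2] area 435.5
wrist_force: [-1.9, 0.7, 2.4]
grasp_force: 1.4
fore_aft -0.057 side -0.215 knob [-11.6  43.7 239.9] area 428.5
t 4.75 tcp sh [-47.9  43.9 225.5] rot [-180.     0.    83.9] F sh [-3.6  0.5] grip 0.0
```

```bash

python3 -m inch '[[[0,0,3,0,0,0,0],[0,0,3,0,0,0,0],[0,0,3,0,0,0,0],[0,0,2.5,0,0,0,0],[0,0,0,0,0,0,0]]]' | grep force
python3 -c "
from h import *
knob1(); tcp()"
```

```text
wrist_force: [-2.4, -0.2, 1.7]
grasp_force: 1.2
fore_aft -0.001 side -0.216 knob [-2.000e-01  4.390e+01  2.402e+02] area 428.0
t 5.425 tcp sh [-36.4  43.9 225.3] rot [-180.     0.    83.8] F sh [-2.6 -0.9] grip -0.0
```

```bash

python3 -m inch '[[[0,0,-20,0,0,0,0],[0,0,-20,0,0,0,0],[0,28,0,0,0,0,0],[0,28,0,0,0,0,0],[0,0,25,0,0,0,0],[0,0,25,0,0,0,0],[0,0,26,0,0,0,0],[0,0,0,0,0,0,0]]]' | grep force
python3 -c "
from h import *
knob1('b'); tcp()"
```

```text
wrist_force: [-0.6, 0.6, -0.5]
grasp_force: 0.0
fore_aft -0.003 side -0.217 knob [ -0.6  44.2 240.2] area 424.0
t 6.475 tcp sh [-1.000e-01  9.990e+01  2.247e+02] rot [-179.9    0.    83.8] F sh [0.  0.8] grip 0.0
```

View pics/b.png

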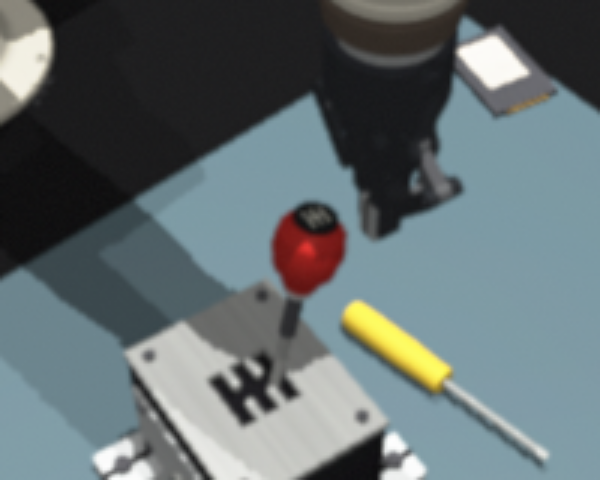

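The lever now stands in the neutral channel, with the rod meeting the gate at crop (275,375). The fingers are left of the knob, at crop (375,215). Now I'll push right in steps.

```bash

python3 -m inch '[[[0,-16,0,0,0,0,0],[0,-4,0,0,0,0,0],[0,-3,0,0,0,0,0],[0,-3,0,0,0,0,0],[0,-3,0,0,0,0,0],[0,-3,0,0,0,0,0],[0,0,0,0,0,0,0]]]' | grep force
python3 -c "
from h import *
knob1(); tcp()"
```

```text
wrist_force: [0.4, 1.9, 1.8]
grasp_force: 1.3
fore_aft -0.004 side -0.162 knob [ -0.8  33.  242.3] area 434.0
t 7.4 tcp sh [ -0.4  67.9 225.4] rot [-180.     0.    83.8] F sh [0.1 2.7] grip 0.0
```

Moving freely, with a 35 mm offset and 33 mm left to go.

```bash

python3 -m inch '[[[0,-4,0,0,0,0,0],[0,-4,0,0,0,0,0],[0,-4,0,0,0,0,0],[0,-4,0,0,0,0,0],[0,-4,0,0,0,0,0],[0,-4,0,0,0,0,0],[0,-4,0,0,0,0,0],[0,0,0,0,0,0,0]]]' | grep force
python3 -c "
from h import *
knob1(); tcp()"
```

```text
wrist_force: [0.2, 2.3, 1.3]
grasp_force: 0.9
fore_aft -0.005 side -0.029 knob [ -1.1   5.9 244.9] area 433.5
t 8.45 tcp sh [ -0.5  39.7 225.4] rot [-180.     0.    83.8] F sh [0.4 1.9] grip 0.0
```

```bash

python3 -m inch '[[[0,-3,0,0,0,0,0],[0,-2.5,0,0,0,0,0],[0,0,0,0,0,0,0],[0,20,0,0,0,0,0],[0,20,0,0,0,0,0],[0,0,27,0,0,0,0],[0,0,27,0,0,0,0],[0,0,27,0,0,0,0]]]' | grep force
python3 -c "
from h import *
knob1(); tcp()"
```

```text
wrist_force: [-1.2, -0.4, 0.6]
grasp_force: 0.0
fore_aft -0.004 side -0.002 knob [ -0.7   0.4 245. ] area 422.0
t 9.5 tcp sh [ 83.4  76.1 223.7] rot [-180.     0.    83.9] F sh [-1.4 -0.4] grip 0.0
```

```bash

python3 -m inch '[[[0,-25,0,0,0,0,0],[0,-25,0,0,0,0,0],[0,-26,0,0,0,0,0],[0,0,-15,0,0,0,0],[0,0,-15,0,0,0,0],[0,0,-6,0,0,0,0],[0,0,0,0,0,0,0]]]' | grep force
python3 -c "
from h import *
knob1('c'); tcp()"
```

```text
wrist_force: [-0.1, 0.2, -1.2]
grasp_force: 0.0
fore_aft 0.000 side 0.046 knob [  0.   -9.5 244.8] area 194.0
t 10.425 tcp sh [ 44.8  -0.9 225.5] rot [180.    0.   83.9] F sh [0.3 0.3] grip -0.0
```

View pics/c.png

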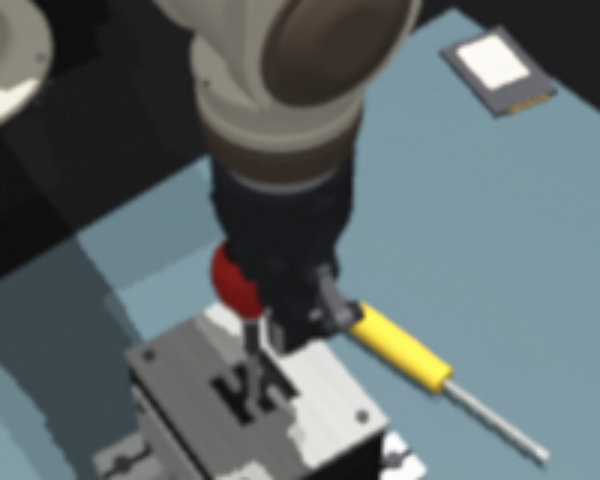

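The fingers partly hide the knob, so that estimate is not usable, but the rod stands in the middle. Now I'll push towards the robot, watching the force.

```bash

python3 -m inch '[[[0,0,-6,0,0,0,0],[0,0,-3,0,0,0,0],[0,0,-3,0,0,0,0],[0,0,-3,0,0,0,0],[0,0,-3,0,0,0,0],[0,0,-3,0,0,0,0],[0,0,-3,0,0,0,0],[0,0,0,0,0,0,0]]]' | grep force
python3 -c "
from h import *
tcp()"
```

```text
wrist_force: [2.6, -0.9, 2.6]
grasp_force: 1.2
t 11.425 tcp sh [ 20.4  -1.6 225.5] rot [180.    0.   83.8] F sh [ 2.7 -0.6] grip -0.0
```

```bash

python3 -m inch '[[[0,0,-4,0,0,0,0],[0,0,-4,0,0,0,0],[0,0,-4,0,0,0,0],[0,0,-4,0,0,0,0],[0,0,-4,0,0,0,0],[0,0,-4,0,0,0,0],[0,0,-3,0,0,0,0],[0,0,0,0,0,0,0]]]' | grep force
python3 -c "
from h import *
tcp()"
```

```text
wrist_force: [1.3, -0.8, -0.0]
grasp_force: 0.8
t 12.425 tcp sh [ -6.6  -1.5 225.5] rot [-180.     0.    83.9] F sh [ 1.4 -0.6] grip 0.0
```

```bash

python3 -m inch '[[[0,0,-2,0,0,0,0],[0,0,-1,0,0,0,0],[0,0,-1,0,0,0,0],[0,0,0,0,0,0,0]]]' | grep force
python3 -c "
from h import *
tcp()"
```

```text
wrist_force: [5.0, -0.5, -2.0]
grasp_force: 2.2
t 12.925 tcp sh [-10.1  -1.6 225.4] rot [180.    0.   83.8] F sh [5.1 0. ] grip -0.0
```

One more nudge to the stop.

```bash

python3 -m inch '[[[0,0,-1,0,0,0,0],[0,0,0,0,0,0,0]]]' | grep force
python3 -c "
from h import *
tcp()"
```

```text
wrist_force: [7.0, 0.9, -3.6]
grasp_force: 3.2
t 13.175 tcp sh [-10.7  -1.6 225.4] rot [179.9   0.   83.9] F sh [6.9 1.7] grip 0.0
```

At the stop: the force is rising and the fingers no longer follow. Now I'll back off, go up and move away to the left.

```bash

python3 -m inch '[[[0,0,15,0,0,0,0],[0,0,25,0,0,0,0],[0,0,25,0,0,0,0],[0,40,0,-10,0,0,0],[0,40,0,-15,0,0,0],[0,40,0,-15,0,0,0],[0,40,0,-10,0,0,0],[0,0,0,0,0,0,0]]]' | grep force
python3 -c "
from h import *
knob('d'); knob1(); tcp()"
```

```text
wrist_force: [0.5, -0.1, -0.3]
grasp_force: 0.0
knob sh mm [-46.7   0.6 240. ] fore_aft -0.23 side -0.003 res [array([0.3, 0.2]), array([ 0.3, -0.1])]
fore_aft -0.234 side -0.001 knob [-4.750e+01  2.000e-01  2.394e+02] area 461.0
t 14.325 tcp sh [ 53.2 157.9 275.1] rot [-179.9    0.    83.8] F sh [ 0.7 -0.5] grip 0.0
```

View pics/d_scene.png

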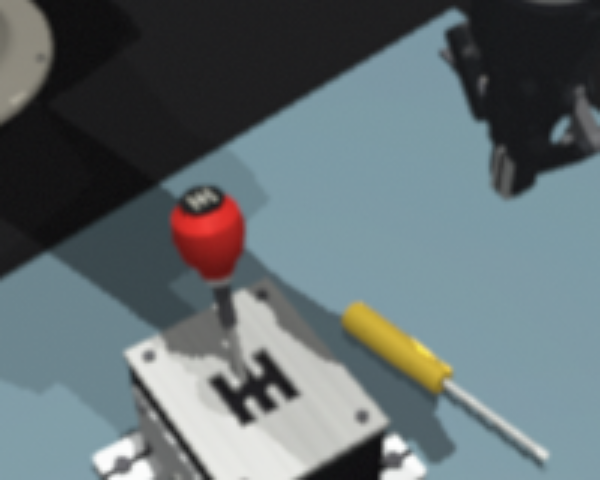

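The rod is at the robot end of the middle track, at crop (235,370), with the knob at (208,232). The hand is clear and the screwdriver has not moved.

```bash
python3 -c "
from workcell import bot
print(bot.job_done())"
```

```text
the job is handed in; nothing more can be done
None
```

The lever is fully home in fourth gear (measured fore_aft about -0.23 rad, sideways about 0), it was only pushed, with at most about 7 N seen at the wrist, the hand is clear, no loose thing was touched as far as I could see, and the job is handed in.

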